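# Sample containers back to their matching drip trays

## Task

Clear the bench after the measurements: put each of the four blue-capped sample containers into the drip tray made for its shape and size (wide jar in the large round tray, slim vial in the small round one, square bottle in the square one, oblong staining box in the oblong one). Keep them upright and set each one down gently, flat on the floor of its tray, without dropping it. Leave the empty glass beaker standing where it is.

Things in the scene. Friction and masses are not known exactly. Their poses are not given: they have to be found in the camera images.
- jar: Wide round jar with a blue lid, pale plastic with a paper band, a plain upright cylinder 60 mm across and 66 mm high (lid the same width, top 15 mm), 100 to 200 g. Origin: centre of its underside; z up.
- vial: Slim round vial with a blue cap, pale plastic with a paper band, a plain upright cylinder 34 mm across and 80 mm high (cap the same width, top 18 mm), 40 to 85 g. Origin: centre of its underside; z up.
- bottle: Square bottle, pale plastic with a paper label, body 48 x 48 mm and 60 mm high, then a short neck and a round blue cap 28 mm across from 66 to 84 mm height; 100 to 200 g. Origin: centre of its underside; x and y square to its flat faces, z up.
- staining_box: Oblong slide-staining box, pale plastic with grey ribs and a blue lid of the same outline, 70 mm long (its x) by 30 mm wide (its y) by 72 mm high, 90 to 180 g. Origin: centre of its underside; z up.
- round_tray: Large round drip tray, for the wide jar: inside 84 mm across, outside 94 mm. Grey, fixed to the bench; a plain 6 mm thick floor inside a rim 5 mm thick whose top is 14 mm above the bench. Origin: centre of its underside, on the bench, so a container standing in it has its underside 6 mm above this origin; z up.
- small_round_tray: Small round drip tray, for the slim vial: inside 56 mm across, outside 66 mm. Grey, fixed to the bench; a plain 6 mm thick floor inside a rim 5 mm thick whose top is 14 mm above the bench. Origin: centre of its underside, on the bench, so a container standing in it has its underside 6 mm above this origin; z up.
- square_tray: Square drip tray, for the square bottle: inside 72 x 72 mm, outside 82 x 82 mm, sides along its x and y. Grey, fixed to the bench; a plain 6 mm thick floor inside a rim 5 mm thick whose top is 14 mm above the bench. Origin: centre of its underside, on the bench, so a container standing in it has its underside 6 mm above this origin; z up.
- long_tray: Oblong drip tray, for the staining box: inside 92 mm (its x) by 52 mm (its y), outside 102 x 62 mm. Grey, fixed to the bench; a plain 6 mm thick floor inside a rim 5 mm thick whose top is 14 mm above the bench. Origin: centre of its underside, on the bench, so a container standing in it has its underside 6 mm above this origin; z up.
- beaker: Empty glass beaker, loose, 68 mm across the rim and 68 mm high, not to be shifted. Origin: centre of its underside; z up. Other clutter among these things is no more than 15 mm high; taller equipment stands only along the far edge and the sides of the bench, at least 0.1 m from all of these.

How it is judged:
By the outcome, as a careful person would: the job done as asked, in the order asked, and still so for the second after the job is handed in, with the robot touching nothing.
It also fails if it takes over 115 s, if anything falls off the work surface, if the arm or the gripper's body presses on something with over 40 N, if the wrist force passes 120 N, or if a joint passes its speed limit or range.

## Robot

A 6-joint arm with a two-finger parallel gripper is mounted at the origin on the work surface. World frame = base frame: x ahead of the robot, y to its left, z up, the work surface at z = 0. Lengths are in m, angles in rad, forces in N, time in s.
With the tool pointing down it reaches from about 0.375 to 0.9 m from the base axis. Payload 3.1 kg.
Tool frame: the origin (TCP) lies at the centre of the arm's flange, where the gripper is bolted on; the fingertips stand 173 mm ahead of it and the grasp point (between the pads) lies 155 mm ahead of it; z points along the fingers, y is the line along which they close (so a half turn about z gives the same grasp; the last joint's range is limited). The gripper opens to 85 mm and grips with 20 to 120 N. Pads are 22 mm wide; open, the fingers measure 114 mm over their backs; the gripper's body (76 mm by 85 mm) begins 54 mm behind the grasp point. The pads swing forward as they close: fully open they stand 13 mm farther back than shut.
Start: joints at [-1.387, 0.527, 1.433, -0, 1.181, -0.178], TCP at [0.222, -0.584, 0.405] pointing down, gripper open.
Joint ranges: [-3.08, 3.08], [-0.75, 2.2], [0.22, 2.44], [-1.43, 4.57], [0, 2.65], [-2.85, 2.85]. Speed limits (rad/s): [2.79, 2.79, 3.14, 3.14, 3.14, 3.14].

## Interface

Orientations are given as a unit quaternion [w, x, y, z].
In Python, from bench import arm gives the robot as it stands.
- The arm moves only by the tool hand_motion, called after "Emit:" as name(argument=value, ...) on one line, values as JSON. Schema: {"type":"object","properties":{"ticks":{"type":"object","properties":{"sx":{"type":"array","items":{"type":"number"},"minItems":1,"maxItems":10},"sy":{"type":"array","items":{"type":"number"},"minItems":1,"maxItems":10},"sz":{"type":"array","items":{"type":"number"},"minItems":1,"maxItems":10},"twist":{"type":"array","items":{"type":"number"},"minItems":1,"maxItems":10}},"additionalProperties":false,"required":["sx","sy","sz","twist"]},"finger_gap":{"type":"number"},"only":{"type":"string"},"quiet":{"type":"boolean"},"lines":{"type":"string"}},"required":["ticks"],"additionalProperties":false}. ticks is an object with one list for each field, all of the same length, 1 to 10, a row being the entries at one place: sx, sy, sz (the shift in m), twist (a turn about the tool's z in rad); each row is the pose to reach, as a shift and turn from the pose commanded when the call began, along the tool's axes at that moment; what a row does not reach only later rows make up. A row lasts 1/8 s, in which the tool goes at most 0.0625 m and 0.188 rad, less where a joint would pass 70% of its speed; a pose out of reach is approached as far as the arm can. finger_gap is the finger opening in m, set as the call begins (left out keeps the last). The fingers move at their own pace and stop on an object; the grip force is fixed at half the most. Time passes only in rows, so rows that do not move let the fingers close. The tool returns the time, the measured TCP pose, the force, the opening and the grip force at its end. only (a regular expression) keeps the lines of the reply that match it, lines (a string "A,B") keeps lines A to B, and quiet returns only ok. Input that does not fit is refused with a message, and nothing moves.
- arm.sense(): the state, without advancing time (a new reading comes with each control period).
- arm.read_camera(name): name is "scene" or "side" or "wrist"; returns a dict with "image" (480x640x3 uint8, red, green, blue), "vfov" (degrees; the focal length in pixels is half the picture's height over the tangent of half this angle, whatever the lens; pixels are square), "cx", "cy" (the principal point, pixels), "R" (3x3) and "t" (3): a world point X has camera coordinates R X + t; the wrist camera has in their place "mount" (4x4, takes a point from camera to tool coordinates, whose origin is the TCP and whose axes are the flange's). Camera axes: x right, y down, z forward; pixel columns grow to the right and rows downward; lengths in m; the calibration is good to about 2 mm. A picture is of the moment at which its call begins: read the wrist's pose just before it. There is no depth.
- arm.job_done(): hands the job in; it is judged then, once.
Trained networks look in the newest picture that a camera, given by its name, has taken for a name from the list of things; names that differ only in an ending like _2 or _b are one class to them, and where a whole thing is asked for, a point or a joint stands for the part that bears it (a point fixed in the world has none). Each returns a list of dicts, best first, with "p" (0 to 1); they miss things now and then, are a little off and sometimes report something else, mostly with a low value. They report only what shows in the picture. A call takes as long as a camera call.
- arm.masks_of(target, camera): "mask" (480x640 bool, what is visible of it) and "pixel" ([column, row] in pixels, amid what is visible of it).
The state is a dict: "time": time; "joint_positions": joint angles; "joint_velocities": joint speeds; "joint_efforts": joint torques, N m; "tcp_pos": TCP position; "eef_rot": TCP orientation; "contact_force": force on the tool from outside, world axes, zero at the start; "ft_torque": the same for the moment, N m; "width": finger opening in m; "gripper_force": force on a finger pad.
Only numpy, scipy, OpenCV 4.12 (cv2) and the standard library are available. Lean on these libraries where they do the work, as an engineer would, in place of code of your own. Each camera call takes 0.05 s, during which the arm holds its last target. There are 200 camera calls.

## Working session

There is one attempt and no reset: what is moved stays moved. The work goes in short steps, Python scripts to look and compute and a tool call to move; the robot and the scene stay as the last step left them, time stands still between calls to the robot, and variables do not carry over. Pictures are saved under pics/ and viewed, at most 14 in all, crops included, and the job is handed in when it is done.

```bash
mkdir -p pics; ls
```

Run:
```python
from bench import arm
import cv2,numpy as np
s=arm.sense();print(s)
for c in ["scene","side","wrist"]:
    r=arm.read_camera(c)
    cv2.imwrite(f"pics/{c}0.png",r["image"][:,:,::-1])
    print(c,{k:(np.round(v,4).tolist() if k!='image' else 0) for k,v in r.items()})
    for n in "jar vial bottle staining_box round_tray small_round_tray square_tray long_tray beaker".split():
        print(n,[(round(d["p"],2),np.round(d["pixel"]).tolist(),int(d["mask"].sum())) for d in arm.masks_of(n,c)[:3]])
```

```text
pics
{'time': 0.0, 'joint_positions': array([-1.38649997e+00,  5.28452876e-01,  1.43391789e+00, -2.45898661e-05,
        1.18139369e+00, -1.78501985e-01]), 'joint_velocities': array([ 0.00090265,  0.00071247, -0.00079773,  0.00040069,  0.00161685,
        0.00083666]), 'joint_efforts': array([-3.62752944e-04, -4.42353845e+01, -1.78024596e+01, -3.45712142e-04,
        8.49109143e-03, -1.13699394e-05]), 'tcp_pos': array([ 0.22176553, -0.58395636,  0.40373642]), 'eef_rot': array([-1.08586379e-03,  9.83590813e-01,  1.80410460e-01, -1.45154158e-05]), 'contact_force': array([ 0.09091233, -0.21295817, -0.48972471]), 'ft_torque': array([-0.02843759,  0.02611495,  0.02847841]), 'gripper_force': 0.0, 'width': 0.08492254562282607}
scene {'image': 0, 'vfov': 45.5299, 'cx': 311.8702, 'cy': 233.9481, 'R': [[-0.7569, 0.6535, -0.0076], [0.5445, 0.6242, -0.5602], [-0.3614, -0.4282, -0.8283]], 't': [0.3933, -0.2723, 1.5771]}
jar [(0.69, [433.0, 344.0], 1518), (0.58, [279.0, 145.0], 645)]
vial [(0.82, [345.0, 317.0], 394)]
bottle [(0.68, [441.0, 282.0], 739)]
staining_box [(0.85, [214.0, 195.0], 836)]

[... 399 characters left out ...]
[0.4088, 0.2436, 1.2971]}
jar [(0.66, [414.0, 202.0], 180)]
vial [(0.72, [241.0, 275.0], 446)]
bottle [(0.92, [292.0, 346.0], 903)]
staining_box [(0.96, [343.0, 182.0], 676)]
round_tray [(0.95, [230.0, 356.0], 1328)]
small_round_tray [(0.73, [312.0, 280.0], 470)]
square_tray []
long_tray [(0.95, [283.0, 223.0], 675)]
beaker [(0.7, [369.0, 234.0], 758), (0.68, [312.0, 284.0], 468)]
wrist {'image': 0, 'vfov': 65.43, 'cx': 317.0251, 'cy': 245.3213, 'mount': [[-0.0021, -0.9535, -0.3015, 0.0774], [1.0, -0.0026, 0.0014, 0.0007], [-0.0022, -0.3014, 0.9535, 0.0314], [0.0, 0.0, 0.0, 1.0]]}
jar []
vial []
bottle []
staining_box []
round_tray []
small_round_tray []
square_tray []
long_tray []
beaker []
```

View pics/scene0.png

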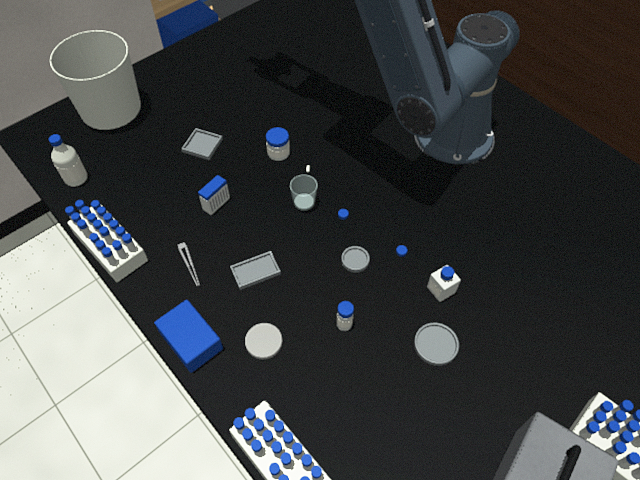

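View pics/side0.png

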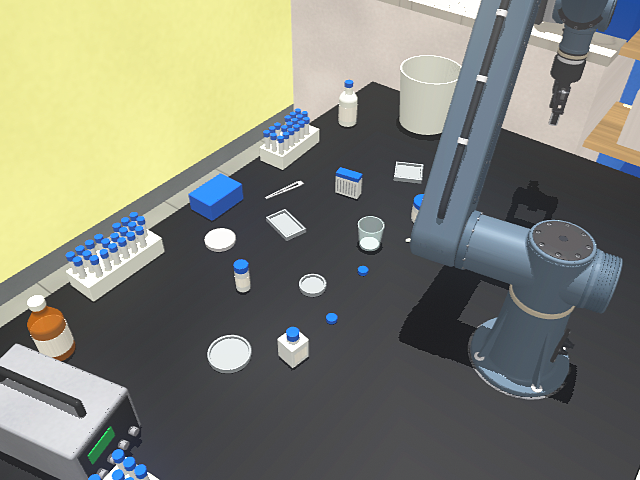

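Scene view: jar (278,143), vial (345,316), bottle (444,283), staining box (214,195), beaker (304,192). Trays are large round (437,344), small round (355,259), square (202,143) and long (255,270). The side view agrees, but the arm partly hides the jar at (415,208). The net's top scene "jar" hit is really the round tray, so I'll use its second one. Next I'll fit silhouettes.

Create h.py:
```python
import numpy as np,cv2
from scipy.optimize import minimize
from scipy.spatial.transform import Rotation as Ro
from bench import arm
def cyl(r,z0,z1):
    a=np.linspace(0,2*np.pi,40)
    return np.array([[r*np.cos(t),r*np.sin(t),z] for z in(z0,z1) for t in a])
def box(a,b,z0,z1): return np.array([[x*a/2,y*b/2,z] for x in(-1,1) for y in(-1,1) for z in(z0,z1)])
M=dict(jar=[cyl(.03,0,.066)],vial=[cyl(.017,0,.08)],bottle=[box(.048,.048,0,.06),cyl(.014,.06,.084)],
 staining_box=[box(.07,.03,0,.072)],round_tray=[cyl(.047,0,.014)],small_round_tray=[cyl(.033,0,.014)],
 square_tray=[box(.082,.082,0,.014)],long_tray=[box(.102,.062,0,.014)],beaker=[cyl(.034,0,.068)])
def cam(name):
    s=arm.sense(); r=arm.read_camera(name)
    if 'mount' in r:
        T=np.eye(4); q=s['eef_rot']; T[:3,:3]=Ro.from_quat([q[1],q[2],q[3],q[0]]).as_matrix(); T[:3,3]=s['tcp_pos']
        W=np.linalg.inv(T@np.array(r['mount'])); r['R'],r['t']=W[:3,:3],W[:3,3]
    r['f']=240/np.tan(np.radians(r['vfov'])/2); r['R']=np.array(r['R']);r['t']=np.array(r['t']); return r
def proj(r,X):
    c=X@r['R'].T+r['t']; return c[:,:2]/c[:,2:]*r['f']+[r['cx'],r['cy']]
def ground(r,px,z=0):
    d=r['R'].T@np.array([(px[0]-r['cx'])/r['f'],(px[1]-r['cy'])/r['f'],1]); o=-r['R'].T@r['t']
    return (o+d*(z-o[2])/d[2])[:2]
def hulls(r,name,p,z=0):
    c,s=np.cos(p[2]),np.sin(p[2])
    return [cv2.convexHull(proj(r,P@np.array([[c,s,0],[-s,c,0],[0,0,1]])+[p[0],p[1],z]).astype(np.float32))[:,0] for P in M[name]]
def sil(r,name,p,z=0,K=4):
    m=np.zeros((480*K,640*K),np.uint8)
    for h in hulls(r,name,p,z): cv2.fillConvexPoly(m,np.round(((h+.5)*K-.5)*16).astype(np.int32),1,shift=4)
    return cv2.resize(m.astype(np.float32),(640,480),interpolation=cv2.INTER_AREA)
def fit(name,obs,x0,z=0):
    """obs: list of (cam,mask)"""
    def cost(p): 
        q=[p[0]/100,p[1]/100,p[2]/5]; c=0
        for r,m in obs:
            s=sil(r,name,q,z); c+=1-np.minimum(s,m).sum()/np.maximum(s,m).sum()
        return c/len(obs)
    sym=len(M[name][0])==8
    best=None
    for y0 in ([0,.4,.8,1.2] if name in('bottle','square_tray') else np.arange(0,3.1,.5)) if sym else [0]:
        o=minimize(cost,[x0[0]*100,x0[1]*100,y0*5],method='Nelder-Mead',options=dict(maxiter=110,xatol=.01,fatol=1e-4,initial_simplex=np.array([x0[0]*100,x0[1]*100,y0*5])+np.array([[0,0,0],[1.,0,0],[0,1.,0],[0,0,1.2]])))
        if best is None or o.fun<best.fun: best=o
    q=best.x/[100,100,5]; return q,1-best.fun
```

Create m1.py:
```python
from h import *
px=dict(jar=(278,143),vial=(345,316),bottle=(444,283),staining_box=(214,195),round_tray=(437,344),small_round_tray=(355,259),square_tray=(202,143),long_tray=(255,270),beaker=(304,192))
R={c:cam(c) for c in("scene","side")}
for n in M:
    zz=M[n][0][:,2].max()/2; g=ground(R['scene'],px[n],zz)
    obs={}
    for c in R:
        e=proj(R[c],np.array([[*g,zz]]))[0]
        if n=='jar' and c=='side': continue
        L=[d for d in arm.masks_of(n,c) if np.hypot(*(np.array(d['pixel'])-e))<25]
        if L: obs[c]=(R[c],L[0]['mask'].astype(np.float32))
    for k in [list(obs)]+([[c] for c in obs] if len(obs)>1 else []):
        q,i=fit(n,[obs[c] for c in k],g); print(n,k,np.round(q,4),'IoU %.3f'%i, 'reach %.3f'%np.hypot(*q[:2]))
```

```bash
time python3 m1.py
```

```text
jar ['scene'] [ 0.405  -0.2736  0.0908] IoU 0.941 reach 0.489
vial ['scene', 'side'] [0.6166 0.2176 0.1012] IoU 0.879 reach 0.654
vial ['scene'] [0.6153 0.2163 0.087 ] IoU 0.881 reach 0.652
vial ['side'] [0.6154 0.2191 0.0965] IoU 0.888 reach 0.653
bottle ['scene', 'side'] [ 0.3904  0.2996 -0.1202] IoU 0.911 reach 0.492
bottle ['scene'] [0.3884 0.2983 1.4248] IoU 0.918 reach 0.490
bottle ['side'] [0.3902 0.3015 1.3865] IoU 0.930 reach 0.493
staining_box ['scene', 'side'] [ 0.6348 -0.2408  3.3343] IoU 0.945 reach 0.679
staining_box ['scene'] [ 0.6335 -0.2421  0.1741] IoU 0.948 reach 0.678
staining_box ['side'] [ 0.6347 -0.2404  0.2032] IoU 0.953 reach 0.679
round_tray ['scene', 'side'] [0.4998 0.3833 0.1747] IoU 0.945 reach 0.630
round_tray ['scene'] [0.4985 0.3821 0.0894] IoU 0.964 reach 0.628
round_tray ['side'] [0.5005 0.3846 0.0197] IoU 0.966 reach 0.631
small_round_tray ['scene', 'side'] [0.4852 0.1147 0.0947] IoU 0.910 reach 0.499
small_round_tray ['scene'] [0.4827 0.1128 0.1791] IoU 0.925 reach 0.496
small_round_tray ['side'] [0.4863 0.1156 0.0592] IoU 0.951 reach 0.500
square_tray ['scene', 'side'] [ 0.5462 -0.4281  2.0432] IoU 0.934 reach 0.694
square_tray ['scene'] [ 0.5461 -0.43    0.4806] IoU 0.941 reach 0.695
square_tray ['side'] [ 0.5456 -0.4264  2.0541] IoU 0.952 reach 0.692
long_tray ['scene', 'side'] [ 0.6794 -0.0178 -0.3145] IoU 0.940 reach 0.680
long_tray ['scene'] [ 0.6792 -0.0187 -0.2983] IoU 0.967 reach 0.679
long_tray ['side'] [ 0.6803 -0.016  -0.3145] IoU 0.940 reach 0.681
beaker ['scene', 'side'] [ 0.4624 -0.1002  0.0951] IoU 0.827 reach 0.473
beaker ['scene'] [ 0.4579 -0.1054 -0.0577] IoU 0.856 reach 0.470
beaker ['side'] [ 0.4668 -0.1029  0.0352] IoU 0.825 reach 0.478
real	0m38.074s
user	1m6.806s
sys	0m25.518s
```

Create go.py:
```python
# usage: go.py x y ztcp phi -> shift in tool axes from the measured pose
import sys
from h import *
s=arm.sense(); q=s['eef_rot']; T=Ro.from_quat([q[1],q[2],q[3],q[0]]).as_matrix()
x,y,z,phi=map(float,sys.argv[1:]); now=np.arctan2(T[1,0],T[0,0])
print('t %.2f'%s['time'],'tilt',np.round(T[:,2],3),'phi %.3f'%now,'shift',np.round(T.T@(np.array([x,y,z])-s['tcp_pos']),4),'turn %.3f'%-((phi-now+np.pi)%(2*np.pi)-np.pi))
```

```bash
python3 go.py .405 -.2735 .31 .363
```

```text
t 2.45 tilt [-0.  0. -1.] phi 0.363 shift [ 0.2815 -0.2255  0.0947] turn -0.000
```

Emit:
hand_motion(ticks={"sx": [0.02, 0.06, 0.1, 0.145, 0.19, 0.235, 0.27, 0.2815, 0.2815], "sy": [-0.016, -0.05, -0.08, -0.115, -0.15, -0.185, -0.215, -0.2255, -0.2255], "sz": [0.007, 0.02, 0.035, 0.05, 0.065, 0.08, 0.092, 0.0947, 0.0947], "twist": [0, 0, 0, 0, 0, 0, 0, 0, 0]}, finger_gap=0.085)

```text
time: 3.58
tcp_pos: [0.4054, -0.2733, 0.3101]
eef_rot: [0.0, 0.983, 0.181, -0.0]
contact_force: [-0.2, -0.1, 0.5]
width: 0.0854
gripper_force: 0.0
```

Run:
```python
from h import *
r=cam('wrist'); s=arm.sense(); im=r['image'][:,:,::-1].copy()
for d in arm.masks_of('jar','wrist'): 
    print(d['p'],d['pixel'],d['mask'].sum()); 
    if d['p']>.4: print(fit('jar',[(r,d['mask'].astype(np.float32))],[.405,-.2735]))
for h in hulls(r,'jar',[.405,-.2735,0]): cv2.polylines(im,[h.astype(np.int32)],True,(0,0,255))
cv2.imwrite('pics/w1.png',im)
```

```bash
python3 go.py .405 -.2735 .195 .363
```

```text
0.58 [309.4, 250.6] 8260
(array([ 0.40536877, -0.27062332,  0.12410097]), np.float64(0.9584944248199463))
t 3.67 tilt [ 0.001 -0.002 -1.   ] phi 0.362 shift [ 0.0004 -0.0016  0.1155] turn -0.001
```

View pics/w1.png

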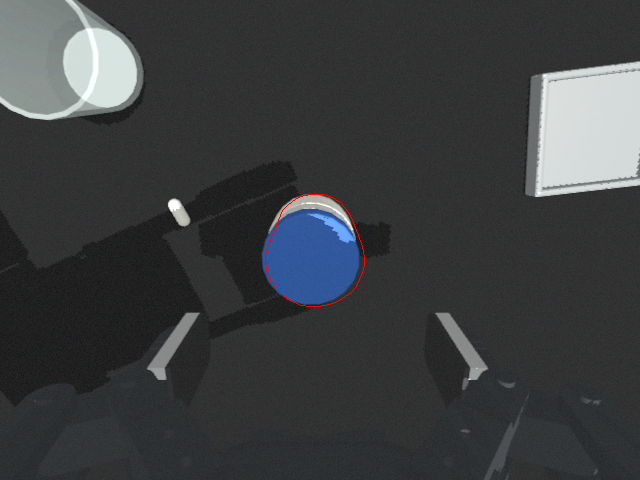

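The wrist view shows the jar at (312,255), with the predicted outline about 2 px off. The shape is confirmed and there is room for the fingers. Descending.

Emit:
hand_motion(ticks={"sx": [0.001, 0.001, 0.001, 0.001, 0.001], "sy": [-0.003, -0.003, -0.003, -0.003, -0.003], "sz": [0.04, 0.08, 0.105, 0.1155, 0.1155], "twist": [0, 0, 0, 0, 0]})

```text
time: 4.3
tcp_pos: [0.4047, -0.2715, 0.1944]
eef_rot: [0.0, 0.984, 0.18, 0.0]
contact_force: [1.0, 0.5, 0.2]
width: 0.0849
gripper_force: 0.0
```

Emit:
hand_motion(ticks={"sx": [0, 0, 0, 0, 0, 0], "sy": [0, 0, 0, 0, 0, 0], "sz": [0, 0, 0, 0, 0, 0], "twist": [0, 0, 0, 0, 0, 0]}, finger_gap=0.03)

```text
time: 5.05
tcp_pos: [0.4051, -0.2707, 0.1959]
eef_rot: [0.001, 0.984, 0.181, 0.001]
contact_force: [-1.0, -0.9, 6.1]
width: 0.0586
gripper_force: 64.2
```

```bash
python3 go.py .499 .383 .315 1.441
```

```text
t 5.05 tilt [ 0.001 -0.002 -1.   ] phi 0.363 shift [ 0.3201 -0.5774 -0.1202] turn -1.078
```

Emit:
hand_motion(ticks={"sx": [0, 0, 0, 0.01, 0.035, 0.06, 0.085, 0.11, 0.135, 0.16], "sy": [0, 0, 0, -0.02, -0.065, -0.11, -0.155, -0.2, -0.245, -0.29], "sz": [-0.02, -0.06, -0.1, -0.12, -0.12, -0.12, -0.12, -0.12, -0.12, -0.12], "twist": [0, 0, 0, -0.06, -0.2, -0.35, -0.5, -0.65, -0.8, -0.9]})

```text
time: 6.3
tcp_pos: [0.4514, 0.0593, 0.315]
eef_rot: [0.0, 0.806, 0.592, 0.0]
contact_force: [0.7, 0.0, -2.2]
width: 0.0589
gripper_force: 64.8
```

```bash
python3 go.py .499 .383 .315 1.441
```

```text
t 6.30 tilt [ 0.001 -0.    -1.   ] phi 1.267 shift [ 0.3231 -0.0516  0.    ] turn -0.174
```

Emit:
hand_motion(ticks={"sx": [0.05, 0.1, 0.15, 0.2, 0.25, 0.29, 0.315, 0.323, 0.323], "sy": [-0.01, -0.018, -0.025, -0.033, -0.04, -0.047, -0.05, -0.0515, -0.0515], "sz": [0, 0, 0, 0, 0, 0, 0, 0, 0], "twist": [-0.05, -0.1, -0.15, -0.174, -0.174, -0.174, -0.174, -0.174, -0.174]})

```text
time: 7.42
tcp_pos: [0.4999, 0.3807, 0.3144]
eef_rot: [0.0, 0.753, 0.658, -0.001]
contact_force: [-0.0, -0.3, -1.3]
width: 0.0587
gripper_force: 64.8
```

```bash
python3 go.py .4995 .3832 .201 1.441
```

Run:
```python
from h import *
r=cam('wrist'); im=r['image'][:,:,::-1].copy()
for h in hulls(r,'round_tray',[.4995,.3832,0])+hulls(r,'jar',[.4995,.3832,0],.12): cv2.polylines(im,[h.astype(np.int32)],True,(0,0,255))
cv2.imwrite('pics/w2.png',im)
```

```text
t 7.42 tilt [-0.001 -0.001 -1.   ] phi 1.438 shift [ 0.0025 -0.0006  0.1134] turn -0.003
```

View pics/w2.png

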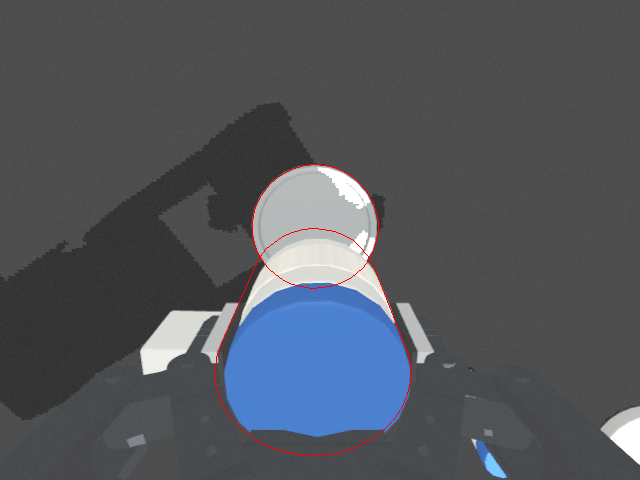

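The tray outline matches at (315,227) and the jar is upright in the pads. I'll lower it and feel for the floor over the last few mm.

Emit:
hand_motion(ticks={"sx": [0.001, 0.002, 0.0025, 0.0025, 0.0025], "sy": [0, 0, 0, 0, 0], "sz": [0.04, 0.08, 0.1, 0.107, 0.107], "twist": [0, 0, 0, 0, 0]})

```text
time: 8.1
tcp_pos: [0.5011, 0.3832, 0.208]
eef_rot: [0.0, 0.753, 0.658, 0.0]
contact_force: [0.1, 0.6, -1.1]
width: 0.0589
gripper_force: 64.8
```

Emit:
hand_motion(ticks={"sx": [0, 0], "sy": [0, 0], "sz": [0.002, 0.003], "twist": [0, 0]})

```text
time: 8.35
tcp_pos: [0.501, 0.3836, 0.2056]
eef_rot: [0.0, 0.753, 0.658, 0.001]
contact_force: [1.6, 0.1, -1.6]
width: 0.0584
gripper_force: 64.8
```

Emit:
hand_motion(ticks={"sx": [0, 0], "sy": [0, 0], "sz": [0.001, 0.002], "twist": [0, 0]})

```text
time: 8.6
tcp_pos: [0.5007, 0.3835, 0.2027]
eef_rot: [0.0, 0.753, 0.658, 0.0]
contact_force: [0.4, 0.5, -2.1]
width: 0.0587
gripper_force: 64.8
```

Emit:
hand_motion(ticks={"sx": [0, 0], "sy": [0, 0], "sz": [0.001, 0.001], "twist": [0, 0]})

```text
time: 8.85
tcp_pos: [0.5007, 0.3834, 0.2019]
eef_rot: [0.0, 0.753, 0.658, 0.0]
contact_force: [-0.1, 0.3, 2.9]
width: 0.0588
gripper_force: 65.3
```

Emit:
hand_motion(ticks={"sx": [0, 0], "sy": [0, 0], "sz": [0.0005, 0.0005], "twist": [0, 0]})

```text
time: 9.1
tcp_pos: [0.5007, 0.3834, 0.2019]
eef_rot: [0.0, 0.753, 0.658, 0.0]
contact_force: [-1.4, -1.5, 6.5]
width: 0.059
gripper_force: 65.5
```

Emit:
hand_motion(ticks={"sx": [0, 0, 0, 0, 0], "sy": [0, 0, 0, 0, 0], "sz": [0, 0, 0, 0, 0], "twist": [0, 0, 0, 0, 0]}, finger_gap=0.085)

```text
time: 9.72
tcp_pos: [0.5007, 0.3834, 0.2009]
eef_rot: [-0.0, 0.753, 0.658, -0.0]
contact_force: [0.6, 0.2, -0.5]
width: 0.0852
gripper_force: 0.0
```

Emit:
hand_motion(ticks={"sx": [0, 0, 0, 0], "sy": [0, 0, 0, 0], "sz": [-0.02, -0.06, -0.1, -0.12], "twist": [0, 0, 0, 0]})

```text
time: 10.22
tcp_pos: [0.5012, 0.3837, 0.3253]
eef_rot: [0.001, 0.753, 0.658, 0.003]
contact_force: [0.6, 0.5, -0.6]
width: 0.0849
gripper_force: 0.0
```

```bash
python3 go.py .39 .30 .315 1.44
```

```text
t 10.22 tilt [ 0.005  0.003 -1.   ] phi 1.437 shift [-0.0978 -0.0991  0.0095] turn -0.003
```

Emit:
hand_motion(ticks={"sx": [-0.02, -0.05, -0.08, -0.098, -0.098], "sy": [-0.02, -0.05, -0.08, -0.099, -0.099], "sz": [0.002, 0.005, 0.008, 0.0095, 0.0095], "twist": [0, 0, 0, 0, 0]})

```text
time: 10.85
tcp_pos: [0.388, 0.2988, 0.3126]
eef_rot: [-0.0, 0.753, 0.658, -0.0]
contact_force: [0.3, 0.8, -0.7]
width: 0.0851
gripper_force: 0.0
```

Create look.py:
```python
# look.py pic thing x y z [thing x y z ...]: wrist fit and overlay
import sys
from h import *
r=cam('wrist'); im=r['image'][:,:,::-1].copy(); a=sys.argv[2:]
for k in range(0,len(a),4):
    n,x,y,z=a[k],*map(float,a[k+1:k+4]); e=proj(r,np.array([[x,y,z+.03]]))[0]
    L=[d for d in arm.masks_of(n,'wrist') if np.hypot(*(np.array(d['pixel'])-e))<90 and d['p']>.3]
    if not L: print(n,'none'); continue
    q,i=fit(n,[(r,L[0]['mask'].astype(np.float32))],[x,y],z); print(n,L[0]['pixel'],np.round(q,4),'IoU %.3f'%i)
    for h in hulls(r,n,q,z): cv2.polylines(im,[h.astype(np.int32)],True,(0,0,255))
cv2.imwrite('pics/'+sys.argv[1],im)
```

```bash
python3 look.py w3.png bottle .39 .30 0 jar .5 .383 .006; python3 go.py .39 .30 .197 1.44
```

```text
bottle [321.4, 242.4] [ 0.3893  0.3008 -0.1597] IoU 0.945
jar [497.6, 83.3] [0.5002 0.381  0.2166] IoU 0.967
t 11.00 tilt [ 0.004  0.002 -1.   ] phi 1.437 shift [-0.0006 -0.0014  0.1155] turn -0.003
```

View pics/w3.png

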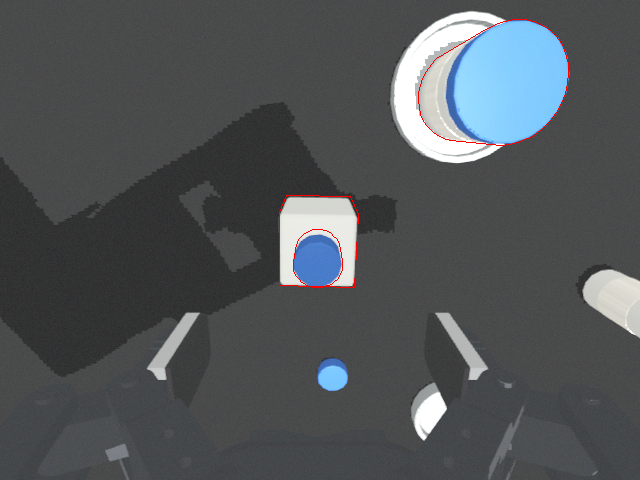

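The bottle sits centred at (318,245), outline matched and yaw about -0.16. The jar stands flat inside its tray at (480,85). The small blue cap at (332,375) is low and out of the way.

Emit:
hand_motion(ticks={"sx": [0, 0, 0, 0, 0], "sy": [-0.002, -0.002, -0.002, -0.002, -0.002], "sz": [0.04, 0.08, 0.105, 0.1155, 0.1155], "twist": [0.02, 0.02, 0.02, 0.02, 0.02]})

```text
time: 11.62
tcp_pos: [0.3882, 0.3002, 0.1956]
eef_rot: [0.0, 0.759, 0.651, 0.0]
contact_force: [0.3, 0.4, 0.3]
width: 0.0852
gripper_force: 0.0
```

Emit:
hand_motion(ticks={"sx": [0, 0, 0, 0, 0, 0, 0], "sy": [0, 0, 0, 0, 0, 0, 0], "sz": [0, 0, 0, 0, 0, 0, 0], "twist": [0, 0, 0, 0, 0, 0, 0]}, finger_gap=0.02)

```text
time: 12.5
tcp_pos: [0.3878, 0.3, 0.1972]
eef_rot: [0.0, 0.759, 0.651, 0.001]
contact_force: [0.4, -0.4, 6.4]
width: 0.0472
gripper_force: 62.4
```

```bash
python3 go.py .546 -.428 .325 0.477
```

```text
t 12.50 tilt [ 0.002  0.001 -1.   ] phi 1.417 shift [-0.6949  0.2682 -0.1283] turn 0.940
```

Emit:
hand_motion(ticks={"sx": [0, 0, 0, -0.02, -0.07, -0.12, -0.17, -0.22, -0.27, -0.32], "sy": [0, 0, 0, 0.008, 0.027, 0.046, 0.066, 0.085, 0.104, 0.123], "sz": [-0.02, -0.06, -0.1, -0.128, -0.128, -0.128, -0.128, -0.128, -0.128, -0.128], "twist": [0, 0, 0, 0.06, 0.15, 0.25, 0.35, 0.45, 0.55, 0.65]})

```text
time: 13.75
tcp_pos: [0.4598, -0.037, 0.3243]
eef_rot: [0.0, 0.928, 0.372, 0.0]
contact_force: [1.2, 1.2, -1.6]
width: 0.0473
gripper_force: 62.0
```

```bash
python3 go.py .546 -.428 .325 0.477
```

```text
t 13.75 tilt [ 0. -0. -1.] phi 0.763 shift [-0.208   0.3421 -0.0007] turn 0.286
```

Emit:
hand_motion(ticks={"sx": [-0.026, -0.052, -0.078, -0.104, -0.13, -0.156, -0.185, -0.203, -0.208, -0.208], "sy": [0.043, 0.086, 0.128, 0.171, 0.214, 0.257, 0.305, 0.334, 0.342, 0.342], "sz": [0, 0, 0, 0, 0, 0, 0, 0, 0, 0], "twist": [0.05, 0.1, 0.15, 0.2, 0.25, 0.286, 0.286, 0.286, 0.286, 0.286]})

```text
time: 15.0
tcp_pos: [0.547, -0.4254, 0.3235]
eef_rot: [-0.001, 0.971, 0.238, -0.0]
contact_force: [-0.7, 1.3, -1.1]
width: 0.0472
gripper_force: 62.0
```

```bash
python3 look.py w4.png square_tray .546 -.428 0; python3 go.py .546 -.428 .203 0.477
```

```text
square_tray [318.0, 214.0] [ 0.5451 -0.4273  0.4784] IoU 0.627
t 15.10 tilt [-0.002  0.002 -1.   ] phi 0.482 shift [-0.0028  0.0032  0.1207] turn 0.005
```

View pics/w4.png

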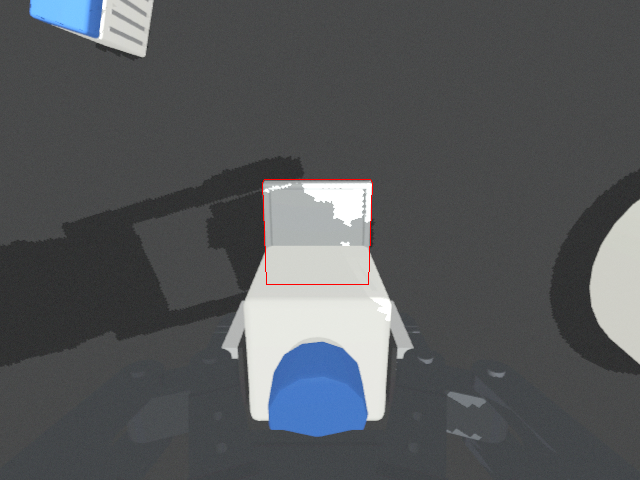

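The bottle is held squarely and the square tray outline fits at (318,232). Lowering.

Emit:
hand_motion(ticks={"sx": [-0.001, -0.002, -0.002, -0.002, -0.002], "sy": [0.001, 0.002, 0.002, 0.002, 0.002], "sz": [0.04, 0.08, 0.1, 0.114, 0.114], "twist": [0, 0, 0, 0, 0]})

```text
time: 15.72
tcp_pos: [0.5467, -0.4282, 0.2097]
eef_rot: [-0.0, 0.971, 0.238, -0.0]
contact_force: [0.2, 0.1, -0.2]
width: 0.0473
gripper_force: 62.0
```

Emit:
hand_motion(ticks={"sx": [0, 0], "sy": [0, 0], "sz": [0.002, 0.003], "twist": [0, 0]})

```text
time: 15.98
tcp_pos: [0.5469, -0.429, 0.2082]
eef_rot: [0.001, 0.971, 0.238, 0.001]
contact_force: [-0.1, 0.3, -0.9]
width: 0.047
gripper_force: 62.0
```

Emit:
hand_motion(ticks={"sx": [0, 0], "sy": [0, 0], "sz": [0.001, 0.002], "twist": [0, 0]})

```text
time: 16.23
tcp_pos: [0.5467, -0.4287, 0.2053]
eef_rot: [0.0, 0.971, 0.238, 0.0]
contact_force: [0.4, -0.5, -0.4]
width: 0.0473
gripper_force: 62.0
```

Emit:
hand_motion(ticks={"sx": [0, 0], "sy": [0, 0], "sz": [0.001, 0.001], "twist": [0, 0]})

```text
time: 16.48
tcp_pos: [0.5465, -0.4286, 0.2039]
eef_rot: [-0.0, 0.971, 0.238, -0.0]
contact_force: [-0.4, 0.1, -0.7]
width: 0.0475
gripper_force: 62.0
```

Emit:
hand_motion(ticks={"sx": [0, 0], "sy": [0, 0], "sz": [0.001, 0.001], "twist": [0, 0]})

```text
time: 16.73
tcp_pos: [0.5467, -0.4287, 0.2033]
eef_rot: [0.0, 0.971, 0.238, 0.0]
contact_force: [0.1, 0.3, 0.1]
width: 0.0474
gripper_force: 62.1
```

Emit:
hand_motion(ticks={"sx": [0, 0], "sy": [0, 0], "sz": [0.0005, 0.0005], "twist": [0, 0]})

```text
time: 16.98
tcp_pos: [0.5466, -0.4287, 0.2032]
eef_rot: [0.0, 0.971, 0.238, 0.0]
contact_force: [-1.5, 1.6, 4.1]
width: 0.0473
gripper_force: 62.6
```

Contact. Next: release, lift, head for the staining box.

Emit:
hand_motion(ticks={"sx": [0, 0], "sy": [0, 0], "sz": [0.0005, 0.0005], "twist": [0, 0]})

```text
time: 17.23
tcp_pos: [0.5466, -0.4286, 0.2032]
eef_rot: [0.0, 0.971, 0.238, 0.0]
contact_force: [-2.7, 1.5, 7.2]
width: 0.047
gripper_force: 63.1
```

Emit:
hand_motion(ticks={"sx": [0, 0, 0, 0, 0, 0], "sy": [0, 0, 0, 0, 0, 0], "sz": [0, 0, 0, 0, 0, 0], "twist": [0, 0, 0, 0, 0, 0]}, finger_gap=0.085)

```text
time: 17.98
tcp_pos: [0.5466, -0.4286, 0.202]
eef_rot: [-0.0, 0.971, 0.238, 0.0]
contact_force: [-0.2, -0.4, 0.3]
width: 0.0851
gripper_force: 0.0
```

Emit:
hand_motion(ticks={"sx": [0, 0, 0, 0], "sy": [0, 0, 0, 0], "sz": [-0.02, -0.06, -0.1, -0.12], "twist": [0, 0, 0, 0]})

```text
time: 18.48
tcp_pos: [0.5471, -0.4291, 0.3262]
eef_rot: [0.003, 0.971, 0.238, 0.001]
contact_force: [-0.0, -0.1, 0.4]
width: 0.085
gripper_force: 0.0
```

```bash
python3 go.py .634 -.241 .32 .19
```

```text
t 18.48 tilt [ 0.004 -0.004 -1.   ] phi 0.481 shift [ 0.164  -0.1266  0.0058] turn 0.291
```

Emit:
hand_motion(ticks={"sx": [0.02, 0.06, 0.1, 0.14, 0.164, 0.164], "sy": [-0.015, -0.046, -0.077, -0.108, -0.126, -0.126], "sz": [0, 0, 0.003, 0.005, 0.006, 0.006], "twist": [0.05, 0.15, 0.25, 0.29, 0.29, 0.29]})

```text
time: 19.23
tcp_pos: [0.6344, -0.2383, 0.3159]
eef_rot: [-0.0, 0.995, 0.097, -0.0]
contact_force: [-0.5, -1.0, 0.2]
width: 0.0847
gripper_force: 0.0
```

```bash
python3 look.py w5.png staining_box .634 -.241 0 bottle .546 -.428 .006; python3 go.py .634 -.241 .197 .19
```

```text
staining_box [315.1, 250.6] [ 0.6332 -0.2394  0.1921] IoU 0.955
bottle [538.4, 363.7] [ 0.5732 -0.4034 -0.5513] IoU 0.305
t 19.38 tilt [-0. -0. -1.] phi 0.190 shift [ 0.0007 -0.0007  0.1191] turn 0.000
```

View pics/w5.png

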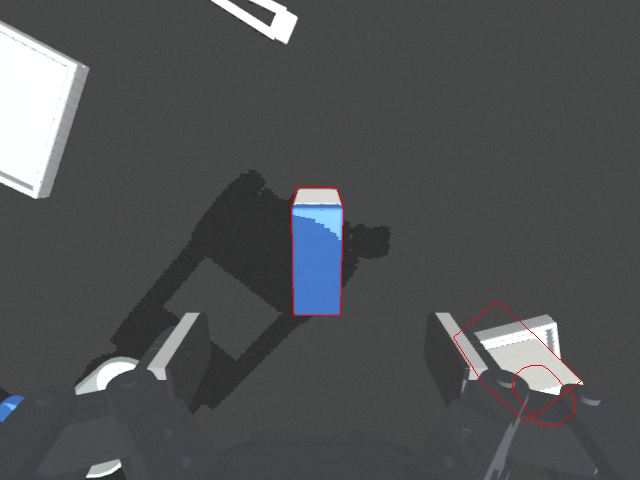

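The staining box fit is tight at (316,251). The bottle stands in its tray at lower right, mostly hidden by the finger, so that fit means nothing. Grasping.

Emit:
hand_motion(ticks={"sx": [0, 0, 0, 0, 0], "sy": [-0.002, -0.002, -0.002, -0.002, -0.002], "sz": [0.04, 0.08, 0.105, 0.119, 0.119], "twist": [0, 0, 0, 0, 0]})

```text
time: 20.0
tcp_pos: [0.6328, -0.24, 0.1962]
eef_rot: [-0.0, 0.996, 0.095, -0.001]
contact_force: [0.7, 0.0, -0.7]
width: 0.0849
gripper_force: 0.0
```

Emit:
hand_motion(ticks={"sx": [0, 0, 0, 0, 0, 0, 0, 0], "sy": [0, 0, 0, 0, 0, 0, 0, 0], "sz": [0, 0, 0, 0, 0, 0, 0, 0], "twist": [0, 0, 0, 0, 0, 0, 0, 0]}, finger_gap=0.01)

```text
time: 21.0
tcp_pos: [0.6338, -0.2392, 0.1981]
eef_rot: [0.0, 0.995, 0.095, 0.001]
contact_force: [-0.5, 0.5, 6.8]
width: 0.0292
gripper_force: 60.0
```

```bash
python3 go.py .6798 -.0175 .325 -.31
```

```text
t 21.00 tilt [ 0.002 -0.001 -1.   ] phi 0.191 shift [ 0.0874 -0.2088 -0.127 ] turn 0.501
```

Emit:
hand_motion(ticks={"sx": [0, 0, 0, 0.01, 0.028, 0.046, 0.064, 0.08, 0.0874, 0.0874], "sy": [0, 0, 0, -0.025, -0.067, -0.11, -0.153, -0.19, -0.2088, -0.2088], "sz": [-0.02, -0.06, -0.1, -0.127, -0.127, -0.127, -0.127, -0.127, -0.127, -0.127], "twist": [0, 0, 0, 0.08, 0.2, 0.32, 0.44, 0.5, 0.5, 0.5]})

```text
time: 22.25
tcp_pos: [0.6795, -0.0165, 0.3242]
eef_rot: [0.0, 0.988, -0.152, -0.0]
contact_force: [-0.0, -1.0, -2.3]
width: 0.0297
gripper_force: 59.5
```

```bash
python3 look.py w6.png long_tray .68 -.0175 0 ; python3 go.py .6798 -.0175 .204 -.31
```

```text
long_tray [315.0, 196.8] [ 0.6797 -0.0169 -0.3016] IoU 0.526
t 22.35 tilt [-0.    -0.001 -1.   ] phi -0.309 shift [ 0.     -0.0013  0.1201] turn 0.001
```

View pics/w6.png

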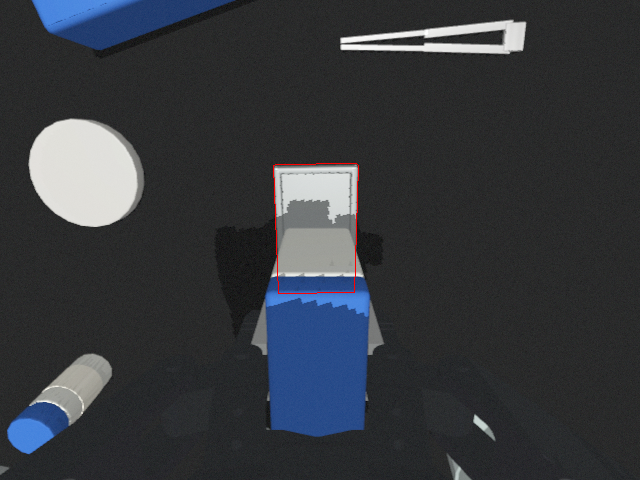

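The long tray outline fits at (316,228) and lines up with the box. Lowering.

Emit:
hand_motion(ticks={"sx": [0, 0, 0, 0, 0], "sy": [0, 0, 0, 0, 0], "sz": [0.04, 0.08, 0.1, 0.114, 0.114], "twist": [0, 0, 0, 0, 0]})

```text
time: 22.98
tcp_pos: [0.6796, -0.0181, 0.2095]
eef_rot: [0.0, 0.988, -0.154, -0.0]
contact_force: [-0.7, 0.6, -1.5]
width: 0.0293
gripper_force: 59.5
```

Emit:
hand_motion(ticks={"sx": [0, 0], "sy": [0, 0], "sz": [0.002, 0.003], "twist": [0, 0]})

```text
time: 23.22
tcp_pos: [0.6801, -0.0175, 0.2083]
eef_rot: [0.0, 0.988, -0.154, 0.001]
contact_force: [-1.0, 1.6, -1.5]
width: 0.0296
gripper_force: 59.5
```

Emit:
hand_motion(ticks={"sx": [0, 0], "sy": [0, 0], "sz": [0.001, 0.002], "twist": [0, 0]})

```text
time: 23.48
tcp_pos: [0.6797, -0.0174, 0.2054]
eef_rot: [0.0, 0.988, -0.154, 0.0]
contact_force: [0.0, 0.7, -2.3]
width: 0.0294
gripper_force: 59.5
```

Emit:
hand_motion(ticks={"sx": [0, 0], "sy": [0, 0], "sz": [0.001, 0.001], "twist": [0, 0]})

```text
time: 23.72
tcp_pos: [0.6796, -0.0175, 0.2042]
eef_rot: [-0.0, 0.988, -0.154, 0.0]
contact_force: [0.5, 0.2, -0.0]
width: 0.0292
gripper_force: 59.6
```

Emit:
hand_motion(ticks={"sx": [0, 0], "sy": [0, 0], "sz": [0.0005, 0.0005], "twist": [0, 0]})

```text
time: 23.98
tcp_pos: [0.6796, -0.0174, 0.2041]
eef_rot: [-0.0, 0.988, -0.154, 0.0]
contact_force: [-1.0, 0.6, 4.4]
width: 0.0294
gripper_force: 60.1
```

Emit:
hand_motion(ticks={"sx": [0, 0], "sy": [0, 0], "sz": [0.0005, 0.0005], "twist": [0, 0]})

```text
time: 24.22
tcp_pos: [0.6796, -0.0174, 0.2041]
eef_rot: [0.0, 0.988, -0.154, 0.0]
contact_force: [-2.6, 0.1, 7.2]
width: 0.0293
gripper_force: 60.6
```

Emit:
hand_motion(ticks={"sx": [0, 0, 0, 0, 0, 0, 0], "sy": [0, 0, 0, 0, 0, 0, 0], "sz": [0, 0, 0, 0, 0, 0, 0], "twist": [0, 0, 0, 0, 0, 0, 0]}, finger_gap=0.085)

```text
time: 25.1
tcp_pos: [0.6796, -0.0175, 0.203]
eef_rot: [0.0, 0.988, -0.154, 0.0]
contact_force: [-0.1, 0.7, 0.2]
width: 0.0853
gripper_force: 0.0
```

Emit:
hand_motion(ticks={"sx": [0, 0, 0, 0], "sy": [0, 0, 0, 0], "sz": [-0.02, -0.06, -0.1, -0.12], "twist": [0, 0, 0, 0]})

```text
time: 25.6
tcp_pos: [0.6803, -0.0176, 0.3276]
eef_rot: [0.0, 0.988, -0.154, 0.003]
contact_force: [0.4, 0.2, -0.8]
width: 0.0847
gripper_force: 0.0
```

```bash
python3 go.py .616 .218 .325 -.31
```

```text
t 25.60 tilt [ 0.006 -0.001 -1.   ] phi -0.309 shift [-0.1329 -0.2048  0.002 ] turn 0.001
```

Emit:
hand_motion(ticks={"sx": [-0.015, -0.045, -0.075, -0.105, -0.126, -0.133, -0.133], "sy": [-0.023, -0.07, -0.116, -0.162, -0.194, -0.205, -0.205], "sz": [0, 0, 0, 0, 0, 0.002, 0.002], "twist": [0, 0, 0, 0, 0, 0, 0]})

```text
time: 26.48
tcp_pos: [0.6144, 0.2194, 0.3204]
eef_rot: [0.0, 0.988, -0.153, -0.001]
contact_force: [0.3, -0.4, 0.4]
width: 0.0851
gripper_force: 0.0
```

```bash
python3 look.py w7.png vial .616 .218 0 ; python3 go.py .616 .218 .2 -.31
```

```text
vial none
t 26.57 tilt [-0.    -0.001 -1.   ] phi -0.310 shift [ 0.0004 -0.0007  0.1207] turn 0.000
```

View pics/w7.png

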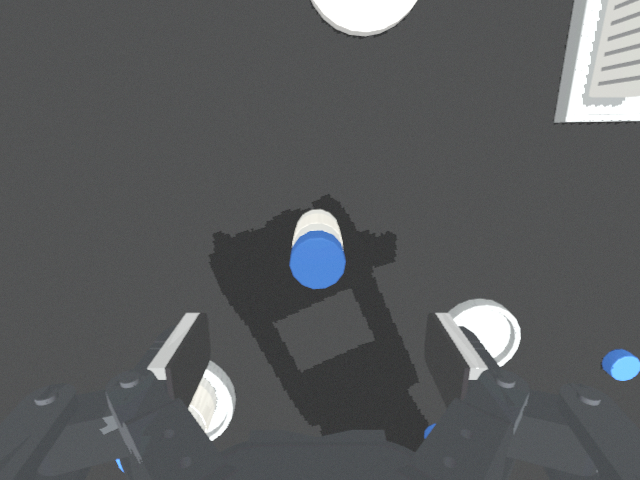

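The network missed the vial, but it shows clearly: cap centre (318,260), midway between the fingers. I'll compute the position from the cap pixel.

Run:
```python
from h import *
r=cam('wrist'); print(ground(r,(318,260),.08), ground(r,(481,333),.010))
```

```bash
python3 go.py .616 .218 .2 -.31
```

```text
[0.61764773 0.21540651] [0.4886505 0.1114283]
t 26.62 tilt [-0. -0. -1.] phi -0.311 shift [-0.     -0.001   0.1209] turn -0.001
```

Emit:
hand_motion(ticks={"sx": [0.001, 0.001, 0.001, 0.001, 0.001], "sy": [0, 0, 0, 0, 0], "sz": [0.04, 0.08, 0.105, 0.121, 0.121], "twist": [0, 0, 0, 0, 0]})

```text
time: 27.25
tcp_pos: [0.6163, 0.2169, 0.199]
eef_rot: [0.0, 0.988, -0.155, -0.001]
contact_force: [0.5, 0.3, -0.4]
width: 0.0848
gripper_force: 0.0
```

Emit:
hand_motion(ticks={"sx": [0, 0, 0, 0, 0, 0, 0, 0], "sy": [0, 0, 0, 0, 0, 0, 0, 0], "sz": [0, 0, 0, 0, 0, 0, 0, 0], "twist": [0, 0, 0, 0, 0, 0, 0, 0]}, finger_gap=0.01)

```text
time: 28.25
tcp_pos: [0.6167, 0.2182, 0.2012]
eef_rot: [-0.0, 0.988, -0.154, 0.001]
contact_force: [-0.0, 0.2, 5.2]
width: 0.0326
gripper_force: 59.4
```

```bash
python3 go.py .4858 .1145 .32 -.31
```

```text
t 28.25 tilt [ 0.002  0.    -1.   ] phi -0.309 shift [-0.0929  0.1384 -0.1191] turn 0.001
```

Emit:
hand_motion(ticks={"sx": [0, 0, 0, -0.01, -0.035, -0.06, -0.082, -0.093, -0.093], "sy": [0, 0, 0, 0.015, 0.052, 0.09, 0.122, 0.138, 0.138], "sz": [-0.02, -0.06, -0.1, -0.119, -0.119, -0.119, -0.119, -0.119, -0.119], "twist": [0, 0, 0, 0, 0, 0, 0, 0, 0]})

```text
time: 29.38
tcp_pos: [0.4846, 0.1143, 0.3197]
eef_rot: [0.0, 0.988, -0.155, -0.0]
contact_force: [0.4, 0.6, -1.4]
width: 0.0329
gripper_force: 59.7
```

```bash
python3 look.py w8.png small_round_tray .4858 .1145 0 ; python3 go.py .4858 .1145 .207 -.31
```

```text
small_round_tray [318.6, 237.3] [0.4834 0.1143 0.2029] IoU 0.935
t 29.48 tilt [ 0.002  0.    -1.   ] phi -0.309 shift [-0.0007  0.0007  0.1127] turn 0.001
```

View pics/w8.png

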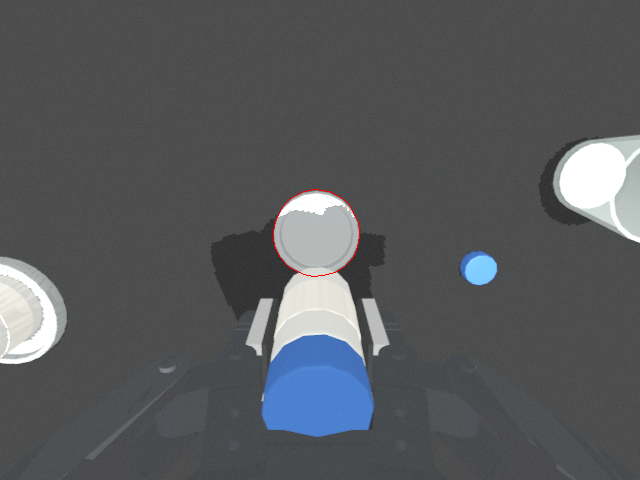

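The small round tray is fitted at (317,233), with the vial upright above it and the beaker undisturbed at right. Lowering.

Emit:
hand_motion(ticks={"sx": [-0.001, -0.001, -0.001, -0.001, -0.001], "sy": [0, 0, 0, 0, 0], "sz": [0.04, 0.08, 0.1, 0.107, 0.107], "twist": [0, 0, 0, 0, 0]})

```text
time: 30.1
tcp_pos: [0.4854, 0.1154, 0.2119]
eef_rot: [-0.0, 0.988, -0.154, 0.0]
contact_force: [-0.9, 0.3, -0.4]
width: 0.0324
gripper_force: 59.7
```

Emit:
hand_motion(ticks={"sx": [0, 0], "sy": [0, 0], "sz": [0.002, 0.003], "twist": [0, 0]})

```text
time: 30.35
tcp_pos: [0.4851, 0.1152, 0.2097]
eef_rot: [-0.0, 0.988, -0.154, 0.001]
contact_force: [-0.0, -0.3, 0.1]
width: 0.0327
gripper_force: 59.7
```

Emit:
hand_motion(ticks={"sx": [0, 0], "sy": [0, 0], "sz": [0.001, 0.002], "twist": [0, 0]})

```text
time: 30.6
tcp_pos: [0.4847, 0.1151, 0.2072]
eef_rot: [-0.0, 0.988, -0.154, 0.0]
contact_force: [-0.3, 0.8, -0.5]
width: 0.0326
gripper_force: 59.7
```

Emit:
hand_motion(ticks={"sx": [0, 0], "sy": [0, 0], "sz": [0.001, 0.001], "twist": [0, 0]})

```text
time: 30.85
tcp_pos: [0.4847, 0.1151, 0.2072]
eef_rot: [-0.0, 0.988, -0.154, 0.0]
contact_force: [-0.9, 0.3, 9.2]
width: 0.0324
gripper_force: 60.9
```

Emit:
hand_motion(ticks={"sx": [0, 0], "sy": [0, 0], "sz": [0.0005, 0.0005], "twist": [0, 0]})

```text
time: 31.1
tcp_pos: [0.4846, 0.1151, 0.2072]
eef_rot: [-0.0, 0.988, -0.154, 0.001]
contact_force: [-2.3, -0.4, 13.5]
width: 0.0327
gripper_force: 61.0
```

Emit:
hand_motion(ticks={"sx": [0, 0], "sy": [0, 0], "sz": [-0.0007, -0.0007], "twist": [0, 0]})

```text
time: 31.35
tcp_pos: [0.4847, 0.1151, 0.2072]
eef_rot: [-0.0, 0.988, -0.154, 0.0]
contact_force: [-0.1, -0.5, 9.6]
width: 0.0329
gripper_force: 60.2
```

Emit:
hand_motion(ticks={"sx": [0, 0, 0, 0, 0, 0, 0], "sy": [0, 0, 0, 0, 0, 0, 0], "sz": [0, 0, 0, 0, 0, 0, 0], "twist": [0, 0, 0, 0, 0, 0, 0]}, finger_gap=0.085)

```text
time: 32.22
tcp_pos: [0.4847, 0.1151, 0.2062]
eef_rot: [0.0, 0.988, -0.154, -0.0]
contact_force: [-0.4, -0.2, -0.3]
width: 0.085
gripper_force: 0.0
```

Emit:
hand_motion(ticks={"sx": [0, 0, 0, 0, 0, 0, 0], "sy": [0, 0, 0, 0, 0, 0, 0], "sz": [-0.02, -0.06, -0.1, -0.14, -0.18, -0.2, -0.2], "twist": [0, 0, 0, 0, 0, 0, 0]})

```text
time: 33.1
tcp_pos: [0.4849, 0.1151, 0.4077]
eef_rot: [-0.0, 0.988, -0.154, 0.002]
contact_force: [-0.3, 0.5, -0.3]
width: 0.0853
gripper_force: 0.0
```

Run:
```python
from h import *
est=dict(jar=(.5,.382,0),vial=(.485,.1148,0),bottle=(.546,-.428,.478),staining_box=(.6797,-.0172,-.31),beaker=(.46,-.104,0))
ims=[]
for c in('scene','side'):
    r=cam(c); im=cv2.resize(r['image'][:,:,::-1],None,fx=2,fy=2)
    for n,p in est.items():
        for h in hulls(r,n,p,0 if n=='beaker' else .006): cv2.polylines(im,[(h*2).astype(np.int32)],True,(0,0,255))
    ims.append(im)
cv2.imwrite('pics/e1.png',ims[0][220:800,300:1000]);cv2.imwrite('pics/e2.png',ims[1][280:800,340:1000])
```

```text
(no output)
```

View pics/e1.png

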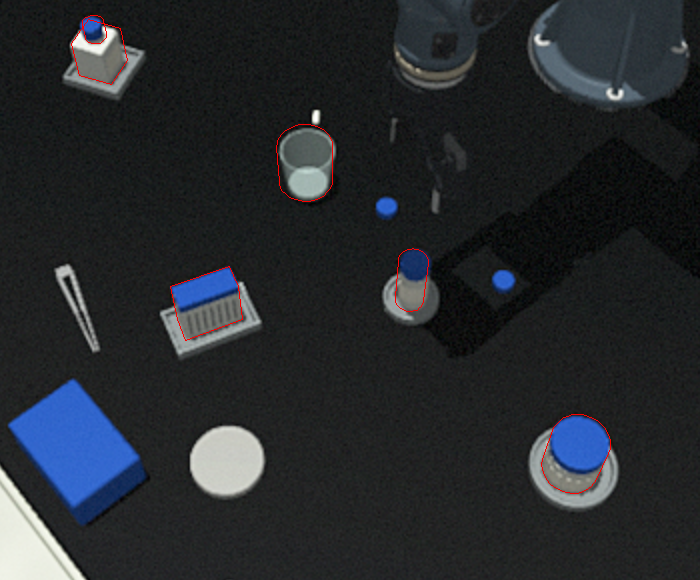

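View pics/e2.png

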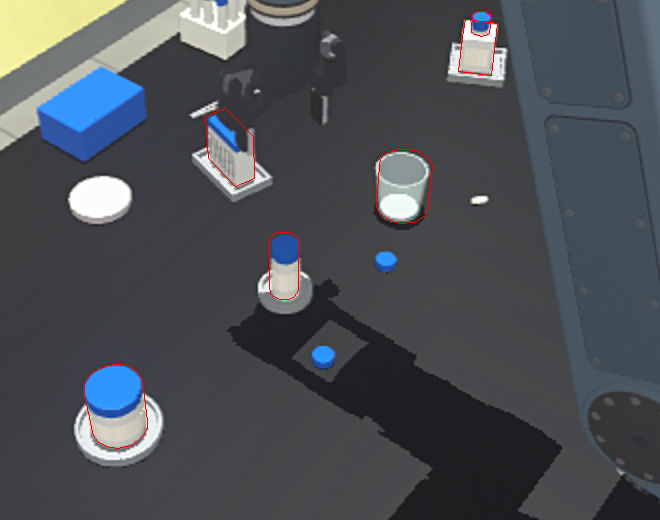

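Both end views show all four containers upright and flat in their own trays, on the expected outlines. In the scene crop these are bottle (98,55), box (208,300), vial (412,280) and jar (577,455). The beaker is unmoved at (306,163) and the gripper is clear.

```bash
python3 -c "
from bench import arm
print(arm.job_done())"
```

```text
the job is handed in; nothing more can be done
None
```

The job is handed in at about 33 s: all four containers stand upright in their matching trays, the beaker is where it was, and the gripper is clear.

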